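# Set the tweezers to the plug gauge

### The job

Stand the loose steel gauge pin fully home and upright in the bore of the aluminium gauge block and let go of it. Then take the sprung tweezers out of their stand, tips down, and squeeze them until the gap between the tips equals the pin's 16 mm diameter, holding the tips centred about 10 mm over the top of the standing pin, touching nothing. Finish while still holding them there with the gap steady: do not put them down or let go, and leave the multimeter, solder reel and transformer alone.

Things in the scene. Friction and masses are not known exactly. Their poses are not given: they have to be found in the camera images.
- gauge_pin: Loose plain steel plug gauge pin, a cylinder 16 mm in diameter and 60 mm tall, about 90 g, with a thin dark line round it 50 mm up and a 2 mm x 4 mm taper at its foot. It starts standing upright on the mat. Origin: centre of its foot; z runs up its axis.
- gauge_block: Fixed square aluminium block, 60 x 60 mm and 25 mm tall, on the mat, with one round vertical bore in the middle of its top: 18 mm in diameter, 20 mm deep (floor 5 mm above the mat), 3 mm chamfer. Origin: centre of its underside. A pin fully home has its foot 5 mm and its top 65 mm above the mat.
- tweezers_stand: Fixed black block 36 (x) x 66 (y) x 34 mm tall on a dark foot plate 70 x 90 mm, 4 mm thick. A slot in its top, 12.5 mm (x) by 40 mm (y), 26 mm deep (floor 8 mm above the mat), holds the tweezers upright. Origin: centre of its underside; the yaw varies.
- tweezers: Steel sprung tweezers, 50 g, 96 mm long, upright in the stand's slot, tips down, heel up (top 104 mm above the mat). Origin: midway between the tips at tip level; z up to the heel; y (also the stand's y) from right tip to left tip, along which the legs close. Heel 10 x 9 x 12 mm. The legs, 10 mm wide in x, hinge on the heel at z = 90 mm, move together and spring open.
- pads_mid (a point): Point on the tweezers 50 mm above tip level, midway between two dark ribbed finger pads, one on the outside of each leg: flat faces 12 mm wide (x), 26 mm tall, centred at this height. Squeeze across them along y. Their outer faces are 28 mm apart unsqueezed (30 mm at their lower edges), and parallel and 22 mm apart when the tip gap is 16 mm.
- tip_left (a point): Inner edge of the tip of the tweezers' +y leg. The tip gap is the distance between tip_left and tip_right: 30 mm free, 16 mm wanted.
- tip_right (a point): Inner edge of the tip of the tweezers' -y leg. Pinched at the middle of the pads, 1 mm of change in finger opening changes the tip gap by about 2.2 mm. The spring pushes back on each pad with about 7 N at the 16 mm gap and about 16 N with the tips shut.
- tip_mid (a point): Point midway between the tips, at tip level (the tweezers' origin), 50 mm below the middle of the finger pads.
- pin_top (a point): Centre of the flat top of the gauge pin, 60 mm above its foot.
- multimeter: Bystander: red hand-held multimeter, 170 x 85 x 39 mm, lying loose at the far side. Origin: centre of its underside.
- solder_reel: Bystander: loose solder reel standing on end, 54 mm in diameter, 46 mm tall. Origin: centre of its underside.
- transformer: Bystander: loose small transformer, 34 x 34 x 28 mm, copper winding between two dark flanges, near the robot. Origin: centre of its underside.
Not all that is in view belongs to the job. What is shaped like the tweezers but purple is not meant.

How it is judged (in metres and radians):
On the way, in this order (a step that is already met when the one before it is completed fails the run):
1. the gauge pin stands fully home in the bore, let go (horizontal distance between gauge_pin and gauge_block below 0.0025 m and z of gauge_pin in the frame of gauge_block between 0.002 and 0.008 m and angle between gauge_pin's own z axis and vertical below 0.1 rad and contact force between the fingers and gauge_pin below 0.1 N and linear speed of gauge_pin below 0.02 m/s), for 0.2 s.
2. the tweezers are lifted clear of their stand in the fingers (z of tip_mid in the frame of tweezers_stand above 0.04 m and contact force between the fingers and tweezers above 1 N), for 0.2 s.
At the end, for the whole second after the job is handed in: For the last second: fingers grip the tweezers (> 1 N); tip gap 16 +- 2.5 mm; tweezers still, upright within 0.2 rad, touching nothing else; tip midpoint within 7 mm of the pin axis and 2 to 20 mm over its top; pin in the bore within 2.5 mm of centre and 3 mm of its floor, upright within 0.1 rad (horizontal distance between gauge_pin and gauge_block below 0.0025 m and z of gauge_pin in the frame of gauge_block between 0.002 and 0.008 m and angle between gauge_pin's own z axis and vertical below 0.1 rad and distance between tip_left and tip_right between 0.0135 and 0.0185 m and horizontal distance between tip_mid and pin_top below 0.007 m and z of tip_mid in the frame of gauge_pin between 0.062 and 0.08 m and angle between tweezers's own z axis and vertical below 0.2 rad and linear speed of tweezers below 0.03 m/s and angular speed of tweezers below 0.3 rad/s and contact force between the fingers and tweezers above 1 N and contact force between tweezers and gauge_pin below 0.1 N and contact force between tweezers and gauge_block below 0.1 N and contact force between tweezers and tweezers_stand below 0.1 N); the arm keeps its last pose, push and grip.
It fails at once if the multimeter is disturbed (moved over 15 mm) (distance of multimeter from where it was at the start of the episode above 0.015 m).
It fails at once if the solder reel is disturbed (moved over 15 mm) (distance of solder_reel from where it was at the start of the episode above 0.015 m).
It fails at once if the transformer is disturbed (moved over 15 mm) (distance of transformer from where it was at the start of the episode above 0.015 m).
It also fails if it takes over 64 s, if anything falls off the work surface, if the arm or the gripper's body presses on something with over 40 N, if the wrist force passes 120 N, or if a joint passes its speed limit or range.

### The arm

A 7-joint arm with a two-finger parallel gripper is mounted at the origin on the work surface. World frame = base frame: x ahead of the robot, y to its left, z up, the work surface at z = 0. Lengths are in m, angles in degrees, forces in N, time in s.
With the tool pointing down it reaches from about 0.425 to 0.8 m from the base axis. Payload 8.3 kg.
Tool frame: the origin (TCP) lies on the centre line of the jaws, within the pads' length; the fingertips stand 22 mm ahead of it and the grasp point (between the pads) lies 3 mm ahead of it; z points along the fingers, y is the line along which they close (so a half turn about z gives the same grasp; the last joint's range is limited). The gripper opens to 85 mm and grips with 20 to 120 N. Pads are 22 mm wide; open, the fingers measure 114 mm over their backs; the gripper's body (76 mm by 85 mm) begins 54 mm behind the grasp point. The pads swing forward as they close: fully open they stand 13 mm farther back than shut.
Start: joints at [68.531, 21.967, 0.94, 78.501, -0.361, 79.538, -2.664], TCP at [0.192, -0.595, 0.253] pointing down, gripper open.
Joint ranges: [-169.22, 169.22], [-14.56, 117.87], [-87.37, 89.26], [10.42, 133.3], [-82.24, 262.24], [0.94, 117.77], [-172.7, 172.7]. Speed limits (degrees/s): [136.94, 136.94, 172.46, 172.46, 180, 180, 180].

### API

Orientations are given as a 3x3 rotation matrix whose columns are the frame's x, y, z axes.
In Python, from station import telemetry, cams, order gives the robot as it stands.
- The arm moves only by the tool send_rows, never from a script. Its argument "series" is a list of rows, each an object of numbers: "dx", "dy", "dz": the shift along the tool's x, y, z in m; "roll": the turn about the tool's z in rad; "gripper": the finger opening in m, from 0 to 0.0854. In form: [{"dx": .., "dy": .., "dz": .., "roll": .., "gripper": ..}, ...]. A call has 1 to 10 rows; each row is the pose to reach, as a shift and turn from the pose commanded when the call began, along the tool's axes at that moment; what a row does not reach only later rows make up. A row lasts 1/10 s, in which the tool goes at most 50 mm and 8.59 degrees, less where a joint would pass 70% of its speed; a pose out of reach is approached as far as the arm can. A call with a gripper value outside its range is refused whole. The fingers move at their own pace and stop on an object; "newtons" is the grip in N (left out, the last holds). Time passes only in rows, so rows that repeat a pose let the fingers close. It gives the time, the measured TCP pose, the force, the opening and the grip force at its end, in the units of the state.
- telemetry.read_state(): the state, without advancing time (a new reading comes with each control period).
- cams.read_camera(name): name is "scene" or "top" or "wrist"; returns (picture, depth): 384x512x3 uint8, blue, green, red; 384x512 float32, m along the optical axis (not along the pixel's ray), 0 where there is no reading.
- cams.camera_params(name): a dict with "vertical_fov" (degrees; the focal length in pixels is half the picture's height over the tangent of half this angle, whatever the lens; pixels are square), "cx", "cy" (the principal point, pixels), "origin" and "attitude" of the camera in the world. Camera axes: x right, y down, z forward; pixel columns grow to the right and rows downward; lengths in m; the calibration is good to about 2 mm. A picture is of the moment at which its call begins: read the wrist's pose just before it. camera_params takes no time and is no camera call; for the wrist camera it gives the pose at the moment of the call.
- order.sign_off(): hands the job in; it is judged then, once.
The state is a dict: "t": time; "qpos": joint angles; "joint_velocities": joint speeds; "joint_torque": joint torques, N m; "eef_pos": TCP position; "ee_rot": TCP orientation; "contact_force": force on the tool from outside, world axes, zero at the start; "moment": the same for the moment, N m; "finger_gap": opening from 0.0 (shut) to 1.0 (fully open); "finger_force": force on a finger pad.
Only numpy, scipy, OpenCV 4.12 (cv2) and the standard library are available. Lean on these libraries where they do the work, as an engineer would, in place of code of your own. Each camera call takes 0.05 s, during which the arm holds its last target. There are 200 camera calls.

## Working session

There is one attempt and no reset: what is moved stays moved. The work goes in short steps, Python scripts to look and compute and a tool call to move; the robot and the scene stay as the last step left them, time stands still between calls to the robot, and variables do not carry over. Pictures are saved under pics/ and viewed, at most 10 in all, crops included, and the job is handed in when it is done.

Besides the shell and the picture viewer there is one more tool, called by a JSON object that holds its "name" and its "arguments", one argument or row to a line. send_rows: Moves the arm, as the interface text tells. Its arguments: {"type":"object","properties":{"series":{"type":"array","items":{"type":"object","properties":{"dx":{"type":"number"},"dy":{"type":"number"},"dz":{"type":"number"},"roll":{"type":"number"},"gripper":{"type":"number"}}}},"newtons":{"type":"number"}},"required":["series"]}

```bash
mkdir -p pics
cat > h.py <<'E'
import numpy as np, cv2
from station import telemetry, cams, order
def grab(n):
    p=cams.camera_params(n); im,d=cams.read_camera(n); return im,d,p
def cloud(d,p):
    h,w=d.shape; f=h/2/np.tan(np.radians(p["vertical_fov"])/2)
    v,u=np.mgrid[:h,:w]
    c=np.stack([(u-p["cx"])/f*d,(v-p["cy"])/f*d,d],-1)
    return c@np.array(p["attitude"]).T+np.array(p["origin"])
def st():
    s=telemetry.read_state(); print(s["t"],np.round(s["eef_pos"],4),np.round(s["ee_rot"],3).tolist(),np.round(s["qpos"],1),s["finger_gap"],s["finger_force"],np.round(s["contact_force"],1)); return s
E
python3 - <<'E'
from h import *
st()
for n in ["top","scene"]:
    im,d,p=grab(n); cv2.imwrite(f"pics/{n}.png",im); np.save(n+".npy",cloud(d,p)); print({k:np.round(v,3).tolist() for k,v in p.items() if not isinstance(v,str)})
E
```

```text
0.0 [ 0.1916 -0.5944  0.2523] [[0.952, 0.307, -0.001], [0.307, -0.952, 0.002], [-0.0, -0.002, -1.0]] [68.5 22.   0.9 78.6 -0.4 79.5 -2.7] 1.0035625973237665 0.0 [-0.7 -0.  -0.6]
{'vertical_fov': 52.152, 'cx': 253.401, 'cy': 191.5, 'origin': [0.431, -0.016, 0.921], 'attitude': [[-0.006, -0.986, 0.168], [-1.0, 0.005, -0.007], [0.006, -0.168, -0.986]]}
{'vertical_fov': 57.803, 'cx': 256.573, 'cy': 193.039, 'origin': [1.031, 0.017, 0.515], 'attitude': [[-0.065, 0.689, -0.722], [0.998, 0.03, -0.061], [-0.02, -0.724, -0.689]]}
```

View pics/top.png

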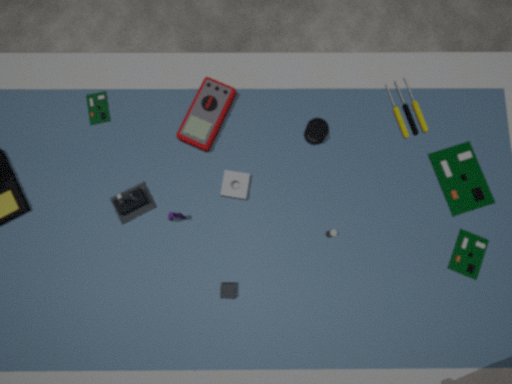

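View pics/scene.png

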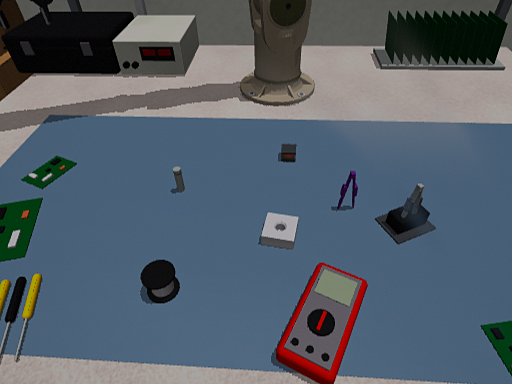

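The top view shows the pin at (332,233), block bore at (236,185), stand with tweezers at (133,202), purple decoy at (180,216), transformer at (229,290), reel at (317,131) and multimeter at (207,114).

Run:
```python
from h import *
from collections import OrderedDict
C=np.load("top.npy"); S=np.load("scene.npy")
def win(C,u0,u1,v0,v1,lo,hi):
    P=C[v0:v1,u0:u1].reshape(-1,3); return P[(P[:,2]>lo)&(P[:,2]<hi)]
for n,C_,w in [("pin",C,(320,345,222,245,.05,.075)),("pinS",S,(165,195,160,200,.052,.07)),("block",C,(215,256,165,206,.021,.03)),("blockS",S,(255,302,208,252,.021,.03)),("standtop",C,(105,160,175,225,.029,.039)),("foot",C,(105,160,175,225,.002,.007)),("standS",S,(370,440,180,245,.029,.039)),("tweezTop",C,(105,160,175,225,.08,.12)),("tweezS",S,(370,440,170,245,.08,.12)),("purple",S,(335,362,165,212,.02,.12)),("purpleT",C,(165,195,205,228,.02,.12)),("transf",C,(218,242,278,302,.015,.04)),("reel",C,(300,332,115,148,.02,.07)),("meter",C,(172,240,72,155,.015,.06))]:
    P=win(C_,*w)
    if len(P)<4: print(n,len(P)); continue
    r=cv2.minAreaRect(P[:,:2].astype(np.float32)*1000)
    print(n,len(P),"mean",np.round(P.mean(0),4),"rect",np.round(r[0],1),np.round(r[1],1),round(r[2],1),"zmax",P[:,2].max().round(3),"z50",np.median(P[:,2]).round(4))
```

```text
pin 47 mean [ 0.4865 -0.195   0.0586] rect [ 486.5 -195.2] [14.3 15. ] 85.1 zmax 0.063 z50 0.0595
pinS 46 mean [ 0.4901 -0.1937  0.0574] rect [ 488.5 -194.5] [14.2 15.9] 73.9 zmax 0.06 z50 0.0582
block 611 mean [0.6019 0.0209 0.0246] rect [602.3  20.9] [60.2 60.3] 80.6 zmax 0.029 z50 0.0246
blockS 767 mean [0.606  0.0223 0.0236] rect [604.   22.5] [60.3 62.4] 79.9 zmax 0.026 z50 0.0237
standtop 328 mean [0.5613 0.2596 0.0335] rect [563.  262.2] [36.5 66.9] 27.2 zmax 0.038 z50 0.0337
foot 666 mean [0.565  0.2584 0.0036] rect [570.6 265.3] [119.6 129.4] 1.4 zmax 0.007 z50 0.0034
standS 396 mean [0.5716 0.2607 0.0324] rect [565.4 264.3] [37.1 67.8] 27.7 zmax 0.039 z50 0.0324
tweezTop 40 mean [0.5627 0.2604 0.0961] rect [563. 262.] [10.1 12.2] 28.3 zmax 0.105 z50 0.0989
tweezS 94 mean [0.5673 0.2626 0.0926] rect [565.7 263.7] [10.4 12.7] 24.0 zmax 0.104 z50 0.092
purple 244 mean [0.5289 0.1533 0.0586] rect [526.9 154.6] [13.7 30.1] 8.5 zmax 0.095 z50 0.059
purpleT 94 mean [0.5244 0.1497 0.0673] rect [524.5 152.9] [11.9 28.7] 8.2 zmax 0.096 z50 0.0633
transf 248 mean [0.3614 0.0362 0.0275] rect [361.5  36.8] [33.7 32.7] 89.6 zmax 0.032 z50 0.0277
reel 405 mean [ 0.7289 -0.1712  0.0456] rect [ 729.1 -171.2] [51.7 51.8] 88.2 zmax 0.049 z50 0.0456
meter 2505 mean [0.7693 0.0887 0.0374] rect [774.5  89.4] [ 85.2 169.6] 65.0 zmax 0.051 z50 0.0383
```

{"name": "send_rows", "arguments": {
  "series": [
    {"dx": 0.02, "dy": -0.015, "dz": 0, "roll": -0.05, "gripper": 0.05},
    {"dx": 0.06, "dy": -0.043, "dz": 0.01, "roll": -0.1, "gripper": 0.05},
    {"dx": 0.1, "dy": -0.072, "dz": 0.02, "roll": -0.162, "gripper": 0.05},
    {"dx": 0.14, "dy": -0.1, "dz": 0.03, "roll": -0.162, "gripper": 0.05},
    {"dx": 0.18, "dy": -0.129, "dz": 0.04, "roll": -0.162, "gripper": 0.05},
    {"dx": 0.22, "dy": -0.157, "dz": 0.05, "roll": -0.162, "gripper": 0.05},
    {"dx": 0.26, "dy": -0.186, "dz": 0.06, "roll": -0.162, "gripper": 0.05},
    {"dx": 0.3, "dy": -0.215, "dz": 0.07, "roll": -0.162, "gripper": 0.05},
    {"dx": 0.34, "dy": -0.243, "dz": 0.08, "roll": -0.162, "gripper": 0.05},
    {"dx": 0.375, "dy": -0.268, "dz": 0.085, "roll": -0.162, "gripper": 0.05}
  ],
  "newtons": 30
}}

```text
t: 1.1
eef_pos: [0.467, -0.2222, 0.1673]
ee_rot: [[0.889, 0.457, -0.001], [0.457, -0.889, 0.001], [-0.0, -0.001, -1.0]]
contact_force: [0.5, -0.4, -0.3]
finger_gap: 0.581
finger_force: 0.0
```

Run:
```python
from h import *
s=st(); R=np.array(s["ee_rot"]); print(R.T@(np.array([.4875,-.195,.16])-s["eef_pos"]))
```

```text
1.1 [ 0.467  -0.2222  0.1673] [[0.889, 0.457, -0.001], [0.457, -0.889, 0.001], [-0.0, -0.001, -1.0]] [ 37.2  13.3 -17.5 101.6   4.3  65.8 -44.5] 0.5809080202432435 0.0 [ 0.5 -0.4 -0.3]
[ 0.03062824 -0.01481113  0.00733146]
```

{"name": "send_rows", "arguments": {
  "series": [
    {"dx": 0.015, "dy": -0.007, "dz": 0},
    {"dx": 0.03, "dy": -0.015, "dz": 0},
    {"dx": 0.03, "dy": -0.015, "dz": 0},
    {"dx": 0.03, "dy": -0.015, "dz": 0}
  ]
}}

```text
invalid input at $.series[0]: expected keys dx, dy, dz, roll, gripper
```

Run:
```python
from h import *
s=st(); im,d,p=grab("wrist"); cv2.imwrite("pics/w1.png",im); C=cloud(d,p); np.save("w1.npy",C)
print(p["origin"])
X=np.linalg.norm(C[...,:2]-[.4875,-.195],axis=-1)
for lo,hi in [(.055,.07),(.01,.055)]:
    P=C[(X<.025)&(C[...,2]>lo)&(C[...,2]<hi)]; print(len(P))
    if len(P)>5: print(np.round(cv2.minAreaRect(P[:,:2].astype(np.float32)*1000)[:2],1).tolist(),P.mean(0),P.max(0))
```

```text
1.1 [ 0.467  -0.2222  0.1673] [[0.889, 0.457, -0.001], [0.457, -0.889, 0.001], [-0.0, -0.001, -1.0]] [ 37.2  13.3 -17.5 101.6   4.3  65.8 -44.5] 0.5809080202432435 0.0 [ 0.5 -0.4 -0.3]
[ 0.541091   -0.1838217   0.28691288]
271
[[487.2, -195.8], [15.1, 15.4]] [ 0.48738035 -0.1958044   0.05892942] [ 0.49495373 -0.18804613  0.06064533]
141
[[491.3, -195.5], [7.9, 16.1]] [ 0.49296538 -0.19440823  0.03517131] [ 0.49532104 -0.1878329   0.05431675]
```

View pics/w1.png

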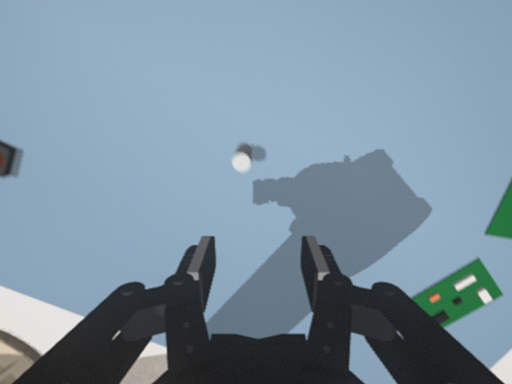

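The wrist view shows the pin top at (242,160), upright with free space around it.

{"name": "send_rows", "arguments": {
  "series": [
    {"dx": 0.015, "dy": -0.007, "dz": 0.01, "roll": 0, "gripper": 0.05},
    {"dx": 0.03, "dy": -0.0143, "dz": 0.03, "roll": 0, "gripper": 0.05},
    {"dx": 0.03, "dy": -0.0143, "dz": 0.05, "roll": 0, "gripper": 0.05},
    {"dx": 0.03, "dy": -0.0143, "dz": 0.06, "roll": 0, "gripper": 0.05},
    {"dx": 0.03, "dy": -0.0143, "dz": 0.06, "roll": 0, "gripper": 0.05},
    {"dx": 0.03, "dy": -0.0143, "dz": 0.06, "roll": 0, "gripper": 0.05}
  ]
}}

```text
t: 1.75
eef_pos: [0.4865, -0.1989, 0.1088]
ee_rot: [[0.89, 0.455, 0.0], [0.455, -0.89, -0.0], [0.0, 0.0, -1.0]]
contact_force: [0.3, -0.5, 0.8]
finger_gap: 0.58
finger_force: 0.0
```

{"name": "send_rows", "arguments": {
  "series": [
    {"dx": 0.002, "dy": -0.0025, "dz": 0.01, "roll": 0, "gripper": 0.05},
    {"dx": 0.002, "dy": -0.0025, "dz": 0.03, "roll": 0, "gripper": 0.05},
    {"dx": 0.002, "dy": -0.0025, "dz": 0.05, "roll": 0, "gripper": 0.05},
    {"dx": 0.002, "dy": -0.0025, "dz": 0.062, "roll": 0, "gripper": 0.05},
    {"dx": 0.002, "dy": -0.0025, "dz": 0.062, "roll": 0, "gripper": 0.03},
    {"dx": 0.002, "dy": -0.0025, "dz": 0.062, "roll": 0, "gripper": 0.01},
    {"dx": 0.002, "dy": -0.0025, "dz": 0.062, "roll": 0, "gripper": 0.01},
    {"dx": 0.002, "dy": -0.0025, "dz": 0.062, "roll": 0, "gripper": 0.01},
    {"dx": 0.002, "dy": -0.0025, "dz": 0.062, "roll": 0, "gripper": 0.01}
  ],
  "newtons": 30
}}

```text
t: 2.65
eef_pos: [0.4879, -0.1954, 0.0472]
ee_rot: [[0.89, 0.456, 0.001], [0.456, -0.89, -0.001], [0.001, 0.001, -1.0]]
contact_force: [0.7, 0.0, 3.0]
finger_gap: 0.179
finger_force: 31.0
```

{"name": "send_rows", "arguments": {
  "series": [
    {"dx": 0, "dy": 0, "dz": -0.02, "roll": 0, "gripper": 0.01},
    {"dx": 0, "dy": 0, "dz": -0.05, "roll": 0, "gripper": 0.01},
    {"dx": 0.02, "dy": -0.015, "dz": -0.07, "roll": 0, "gripper": 0.01},
    {"dx": 0.055, "dy": -0.04, "dz": -0.07, "roll": 0, "gripper": 0.01},
    {"dx": 0.09, "dy": -0.065, "dz": -0.07, "roll": 0, "gripper": 0.01},
    {"dx": 0.125, "dy": -0.09, "dz": -0.07, "roll": 0, "gripper": 0.01},
    {"dx": 0.16, "dy": -0.115, "dz": -0.07, "roll": 0, "gripper": 0.01},
    {"dx": 0.185, "dy": -0.131, "dz": -0.07, "roll": 0, "gripper": 0.01},
    {"dx": 0.2, "dy": -0.141, "dz": -0.07, "roll": 0, "gripper": 0.01},
    {"dx": 0.2, "dy": -0.141, "dz": -0.07, "roll": 0, "gripper": 0.01}
  ]
}}

```text
t: 3.65
eef_pos: [0.6014, 0.0247, 0.1163]
ee_rot: [[0.888, 0.46, 0.0], [0.46, -0.888, 0.002], [0.001, -0.001, -1.0]]
contact_force: [-1.0, -0.3, -1.1]
finger_gap: 0.173
finger_force: 30.6
```

Run:
```python
from h import *
import time
s=st()
for n in ["wrist","top"]:
    im,d,p=grab(n); C=cloud(d,p); np.save(n+"2.npy",C); cv2.imwrite(f"pics/{n}2.png",im)
    P=C[(abs(C[...,0]-.603)<.045)&(abs(C[...,1]-.0215)<.045)&(C[...,2]>.020)&(C[...,2]<.029)]
    print(n,len(P),P.mean(0),np.round(cv2.minAreaRect(P[:,:2].astype(np.float32)*1000)[0],1),np.round(cv2.minAreaRect(P[:,:2].astype(np.float32)*1000)[1],1))
st()
```

```text
3.65 [0.6014 0.0247 0.1163] [[0.888, 0.46, 0.0], [0.46, -0.888, 0.002], [0.001, -0.001, -1.0]] [ 12.2  26.8 -23.2  91.6  11.3  63.9 -76.3] 0.17256396191601672 30.648759473115206 [-1.  -0.3 -1.1]
wrist 4048 [0.60721524 0.02384703 0.02394965] [602.5  21.4] [60.4 60.7]
top 0 [nan nan nan] [0. 0.] [0. 0.]
3.75 [0.6006 0.0204 0.1161] [[0.89, 0.456, -0.001], [0.456, -0.89, -0.001], [-0.001, 0.0, -1.0]] [ 12.4  26.7 -23.   91.7  11.3  63.9 -76.3] 0.17961831831701722 30.6462742947042 [ 0.7 -1.1 -1.8]<stdin>:7: RuntimeWarning: Mean of empty slice.
  ret = um.true_divide(
```

View pics/wrist2.png

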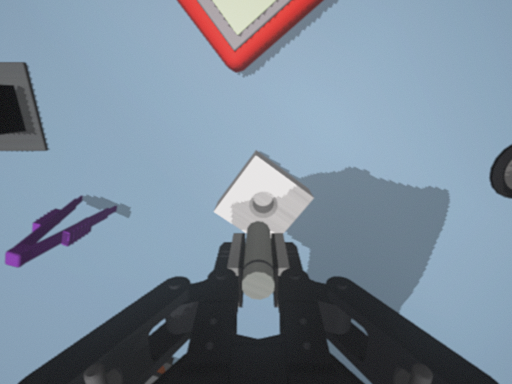

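The view shows the pin (foot near (262,200)) over the block at about (262,200), with nothing else touching.

Run:
```python
from h import *
from scipy.optimize import least_squares
s=st(); im,d,p=grab("wrist"); C=cloud(d,p); im2=im
P=C[(abs(C[...,0]-.603)<.045)&(abs(C[...,1]-.0215)<.045)&(C[...,2]>.021)&(C[...,2]<.028)]
r=cv2.minAreaRect(P[:,:2].astype(np.float32)*1000); print(np.round(r[0],1),np.round(r[1],1),r[2])
e=np.array(s["eef_pos"])
Q=C[(np.linalg.norm(C[...,:2]-e[:2],axis=-1)<.016)&(C[...,2]>.066)&(C[...,2]<.092)]
Q=Q
f=lambda a:np.hypot(Q[:,0]-a[0]-a[2]*(Q[:,2]-.07),Q[:,1]-a[1]-a[3]*(Q[:,2]-.07))-.008
a=least_squares(f,[e[0],e[1],0,0],loss="soft_l1",f_scale=.0005).x; print(len(Q),a,np.abs(f(a)).mean(),Q.min(0))
dlt=np.array([r[0][0]/1000-a[0],r[0][1]/1000-a[1],0]); print("world",dlt,"tool",np.array(s["ee_rot"]).T@dlt)
```

```text
3.75 [0.6006 0.0204 0.1161] [[0.89, 0.456, -0.001], [0.456, -0.89, -0.001], [-0.001, 0.0, -1.0]] [ 12.4  26.7 -23.   91.7  11.3  63.9 -76.3] 0.17961831831701722 30.6462742947042 [ 0.7 -1.1 -1.8]
[602.4  21.3] [60.4 60.7] 80.75276184082031
339 [ 0.5990741   0.02028384  0.00481843 -0.00137694] 0.00019637993352248585 [0.5962488  0.01379049 0.07111775]
world [0.00327959 0.00100663 0.        ] tool [ 3.37790560e-03  5.98982770e-04 -3.15688614e-06]
```

{"name": "send_rows", "arguments": {
  "series": [
    {"dx": 0.003, "dy": 0.0005, "dz": 0.0, "roll": 0, "gripper": 0.01},
    {"dx": 0.003, "dy": 0.0005, "dz": 0.015, "roll": 0, "gripper": 0.01},
    {"dx": 0.003, "dy": 0.0005, "dz": 0.03, "roll": 0, "gripper": 0.01},
    {"dx": 0.003, "dy": 0.0005, "dz": 0.04, "roll": 0, "gripper": 0.01},
    {"dx": 0.003, "dy": 0.0005, "dz": 0.044, "roll": 0, "gripper": 0.01},
    {"dx": 0.003, "dy": 0.0005, "dz": 0.047, "roll": 0, "gripper": 0.01},
    {"dx": 0.003, "dy": 0.0005, "dz": 0.05, "roll": 0, "gripper": 0.01},
    {"dx": 0.003, "dy": 0.0005, "dz": 0.05, "roll": 0, "gripper": 0.01}
  ]
}}

```text
t: 4.6
eef_pos: [0.6038, 0.0225, 0.0662]
ee_rot: [[0.89, 0.456, 0.0], [0.456, -0.89, 0.0], [0.0, 0.0, -1.0]]
contact_force: [-0.6, -0.2, -0.5]
finger_gap: 0.18
finger_force: 30.7
```

{"name": "send_rows", "arguments": {
  "series": [
    {"dx": 0, "dy": 0, "dz": 0.003, "roll": 0, "gripper": 0.01},
    {"dx": 0, "dy": 0, "dz": 0.006, "roll": 0, "gripper": 0.01},
    {"dx": 0, "dy": 0, "dz": 0.009, "roll": 0, "gripper": 0.01},
    {"dx": 0, "dy": 0, "dz": 0.012, "roll": 0, "gripper": 0.01},
    {"dx": 0, "dy": 0, "dz": 0.013, "roll": 0, "gripper": 0.01},
    {"dx": 0, "dy": 0, "dz": 0.013, "roll": 0, "gripper": 0.01}
  ]
}}

```text
t: 5.2
eef_pos: [0.6037, 0.0225, 0.0531]
ee_rot: [[0.89, 0.456, -0.0], [0.456, -0.89, 0.0], [-0.0, -0.0, -1.0]]
contact_force: [-0.8, -0.2, -1.3]
finger_gap: 0.178
finger_force: 30.7
```

{"name": "send_rows", "arguments": {
  "series": [
    {"dx": 0, "dy": 0, "dz": 0, "roll": 0, "gripper": 0.05},
    {"dx": 0, "dy": 0, "dz": 0, "roll": 0, "gripper": 0.05},
    {"dx": 0, "dy": 0, "dz": 0, "roll": 0, "gripper": 0.05},
    {"dx": 0, "dy": 0, "dz": 0, "roll": 0, "gripper": 0.05},
    {"dx": 0, "dy": 0, "dz": 0, "roll": 0, "gripper": 0.05},
    {"dx": 0, "dy": 0, "dz": -0.02, "roll": 0, "gripper": 0.05},
    {"dx": 0, "dy": 0, "dz": -0.05, "roll": 0, "gripper": 0.05},
    {"dx": 0, "dy": 0, "dz": -0.09, "roll": 0, "gripper": 0.05},
    {"dx": 0, "dy": 0, "dz": -0.11, "roll": 0, "gripper": 0.05},
    {"dx": 0, "dy": 0, "dz": -0.11, "roll": 0, "gripper": 0.05}
  ]
}}

```text
t: 6.2
eef_pos: [0.6058, 0.0229, 0.1675]
ee_rot: [[0.89, 0.456, 0.007], [0.456, -0.89, 0.0], [0.006, 0.003, -1.0]]
contact_force: [0.1, 0.5, 1.0]
finger_gap: 0.584
finger_force: 0.0
```

Run:
```python
from h import *
s=st(); im,d,p=grab("wrist"); C=cloud(d,p); cv2.imwrite("pics/w3.png",im)
P=C[(abs(C[...,0]-.603)<.045)&(abs(C[...,1]-.0215)<.045)&(C[...,2]>.021)&(C[...,2]<.028)]
print(np.round(cv2.minAreaRect(P[:,:2].astype(np.float32)*1000)[0],1))
Q=C[(np.linalg.norm(C[...,:2]-[.603,.0215],axis=-1)<.018)&(C[...,2]>.055)&(C[...,2]<.09)]
print(len(Q),Q.mean(0),np.median(Q[:,2]),np.round(cv2.minAreaRect(Q[:,:2].astype(np.float32)*1000)[:2],1).tolist())
s=st();e=np.array(s["eef_pos"]);print(np.array(s["ee_rot"]).T@(np.array([.564,.263,.17])-e))
```

```text
6.2 [0.6058 0.0229 0.1675] [[0.89, 0.456, 0.007], [0.456, -0.89, 0.0], [0.006, 0.003, -1.0]] [ 12.6  24.3 -23.6  88.1  10.2  69.3 -75.5] 0.583842736954873 0.0 [0.1 0.5 1. ]
[602.3  21.3]
295 [0.60355223 0.02276038 0.06300308] 0.06390249049477728 [[602.4, 22.5], [15.8, 15.4]]
6.25 [0.6048 0.0226 0.1652] [[0.89, 0.456, 0.004], [0.456, -0.89, 0.0], [0.003, 0.002, -1.0]] [ 12.6  24.4 -23.6  88.2  10.2  69.3 -75.5] 0.5899882187805755 0.0 [-0.1 -0.4 -1.1]
[ 0.07341208 -0.23247557 -0.00498465]
```

View pics/w3.png

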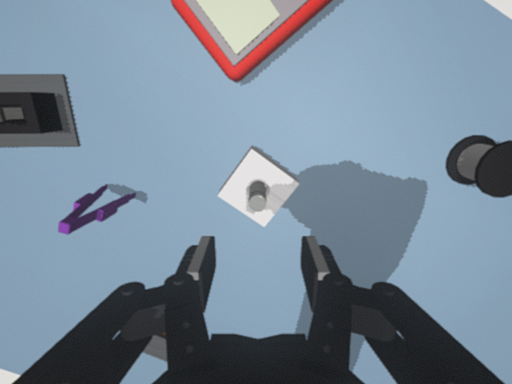

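The pin stands home in the block at (257,193), its top at about 64 mm; decoy at (95,210), stand at left. Next I move over the stand.

{"name": "send_rows", "arguments": {
  "series": [
    {"dx": 0.006, "dy": -0.02, "dz": -0.01, "roll": 0, "gripper": 0.05},
    {"dx": 0.016, "dy": -0.05, "dz": -0.02, "roll": 0, "gripper": 0.05},
    {"dx": 0.027, "dy": -0.085, "dz": -0.02, "roll": 0, "gripper": 0.05},
    {"dx": 0.038, "dy": -0.12, "dz": -0.02, "roll": 0, "gripper": 0.05},
    {"dx": 0.049, "dy": -0.155, "dz": -0.02, "roll": 0, "gripper": 0.05},
    {"dx": 0.06, "dy": -0.19, "dz": -0.02, "roll": 0, "gripper": 0.05},
    {"dx": 0.069, "dy": -0.22, "dz": -0.02, "roll": 0, "gripper": 0.05},
    {"dx": 0.073, "dy": -0.232, "dz": -0.02, "roll": 0, "gripper": 0.05},
    {"dx": 0.073, "dy": -0.232, "dz": -0.02, "roll": 0, "gripper": 0.05},
    {"dx": 0.073, "dy": -0.232, "dz": -0.02, "roll": 0, "gripper": 0.05}
  ]
}}

```text
t: 7.25
eef_pos: [0.5633, 0.2605, 0.1824]
ee_rot: [[0.89, 0.455, -0.001], [0.455, -0.89, -0.002], [-0.001, 0.001, -1.0]]
contact_force: [0.4, 0.2, 0.7]
finger_gap: 0.584
finger_force: 0.0
```

Run:
```python
from h import *
s=st(); im,d,p=grab("wrist"); C=cloud(d,p); cv2.imwrite("pics/w4.png",im)
e=np.array(s["eef_pos"]);R=np.array(s["ee_rot"])
D=np.linalg.norm(C[...,:2]-[.564,.263],axis=-1)
for n,lo,hi in [("stand",.029,.039),("heel",.098,.11),("mid",.045,.072)]:
    P=C[(D<.05)&(C[...,2]>lo)&(C[...,2]<hi)]
    if len(P)<5: print(n,len(P)); continue
    r=cv2.minAreaRect(P[:,:2].astype(np.float32)*1000); print(n,len(P),np.round(r[0],1),np.round(r[1],1),r[2], np.median(P[:,2]))
    print("  tool delta",R.T@(np.array([r[0][0]/1000,r[0][1]/1000,.055])-e))
st()
```

```text
7.25 [0.5633 0.2605 0.1824] [[0.89, 0.455, -0.001], [0.455, -0.89, -0.002], [-0.001, 0.001, -1.0]] [ -7.4  26.5 -28.1  84.   12.7  72.8 -99.8] 0.5844668313509873 0.0 [0.4 0.2 0.7]
stand 1537 [563.5 263.2] [36.4 66. ] 27.139537811279297 0.03304129236265663
  tool delta [ 0.00158808 -0.00240655  0.12739594]
heel 136 [563.6 263.4] [9.4 8. ] 27.091575622558594 0.1019893314130825
  tool delta [ 0.0017874  -0.00259111  0.12739547]
mid 272 [563.3 263.2] [12.3 28.1] 27.409650802612305 0.06930912021832551
  tool delta [ 0.00147124 -0.00253667  0.12739599]
7.3 [0.5636 0.2598 0.1826] [[0.891, 0.454, -0.0], [0.454, -0.891, -0.002], [-0.001, 0.001, -1.0]] [ -7.4  26.4 -28.1  84.   12.7  72.8 -99.8] 0.585290210953618 0.0 [-0.1 -0.3  0.3]
```

View pics/w4.png

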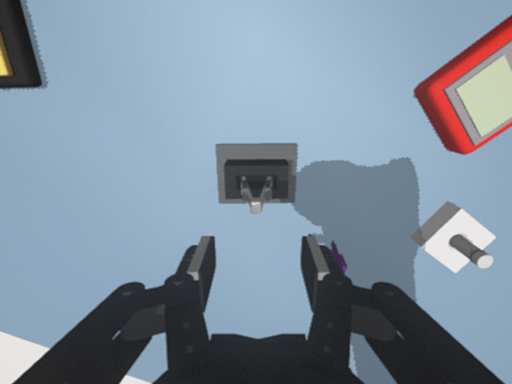

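The stand is at (257,180) with the tweezers upright in it, and the jaws line up with their pads; the decoy is clear to the right.

{"name": "send_rows", "arguments": {
  "series": [
    {"dx": 0.0016, "dy": -0.0031, "dz": 0, "roll": 0, "gripper": 0.05},
    {"dx": 0.0016, "dy": -0.0031, "dz": 0.02, "roll": 0, "gripper": 0.05},
    {"dx": 0.0016, "dy": -0.0031, "dz": 0.04, "roll": 0, "gripper": 0.05},
    {"dx": 0.0016, "dy": -0.0031, "dz": 0.06, "roll": 0, "gripper": 0.05},
    {"dx": 0.0016, "dy": -0.0031, "dz": 0.08, "roll": 0, "gripper": 0.05},
    {"dx": 0.0016, "dy": -0.0031, "dz": 0.1, "roll": 0, "gripper": 0.05},
    {"dx": 0.0016, "dy": -0.0031, "dz": 0.115, "roll": 0, "gripper": 0.05},
    {"dx": 0.0016, "dy": -0.0031, "dz": 0.1225, "roll": 0, "gripper": 0.05},
    {"dx": 0.0016, "dy": -0.0031, "dz": 0.1225, "roll": 0, "gripper": 0.05},
    {"dx": 0.0016, "dy": -0.0031, "dz": 0.1225, "roll": 0, "gripper": 0.05}
  ],
  "newtons": 20
}}

```text
t: 8.3
eef_pos: [0.5634, 0.2658, 0.0616]
ee_rot: [[0.89, 0.456, 0.001], [0.456, -0.89, 0.001], [0.001, -0.0, -1.0]]
contact_force: [-0.6, -0.6, 0.1]
finger_gap: 0.586
finger_force: 0.0
```

{"name": "send_rows", "arguments": {
  "series": [
    {"dx": 0, "dy": 0, "dz": 0, "roll": 0, "gripper": 0.04},
    {"dx": 0, "dy": 0, "dz": 0, "roll": 0, "gripper": 0.034},
    {"dx": 0, "dy": 0, "dz": 0, "roll": 0, "gripper": 0.03},
    {"dx": 0, "dy": 0, "dz": 0, "roll": 0, "gripper": 0.027},
    {"dx": 0, "dy": 0, "dz": 0, "roll": 0, "gripper": 0.024},
    {"dx": 0, "dy": 0, "dz": 0, "roll": 0, "gripper": 0.022},
    {"dx": 0, "dy": 0, "dz": 0, "roll": 0, "gripper": 0.022},
    {"dx": 0, "dy": 0, "dz": 0, "roll": 0, "gripper": 0.022},
    {"dx": 0, "dy": 0, "dz": 0, "roll": 0, "gripper": 0.022}
  ]
}}

```text
t: 9.2
eef_pos: [0.5631, 0.266, 0.0612]
ee_rot: [[0.89, 0.456, 0.001], [0.456, -0.89, 0.001], [0.001, -0.0, -1.0]]
contact_force: [0.7, 1.1, 4.9]
finger_gap: 0.258
finger_force: 7.0
```

{"name": "send_rows", "arguments": {
  "series": [
    {"dx": 0, "dy": 0, "dz": -0.006, "roll": 0, "gripper": 0.022},
    {"dx": 0, "dy": 0, "dz": -0.015, "roll": 0, "gripper": 0.022},
    {"dx": 0, "dy": 0, "dz": -0.027, "roll": 0, "gripper": 0.022},
    {"dx": 0, "dy": 0, "dz": -0.04, "roll": 0, "gripper": 0.022},
    {"dx": 0, "dy": 0, "dz": -0.055, "roll": 0, "gripper": 0.022},
    {"dx": 0, "dy": 0, "dz": -0.07, "roll": 0, "gripper": 0.022},
    {"dx": 0, "dy": 0, "dz": -0.085, "roll": 0, "gripper": 0.022},
    {"dx": 0, "dy": 0, "dz": -0.1, "roll": 0, "gripper": 0.022},
    {"dx": 0, "dy": 0, "dz": -0.1, "roll": 0, "gripper": 0.022},
    {"dx": 0, "dy": 0, "dz": -0.1, "roll": 0, "gripper": 0.022}
  ]
}}

```text
t: 10.2
eef_pos: [0.563, 0.2658, 0.1611]
ee_rot: [[0.89, 0.456, 0.001], [0.456, -0.89, 0.0], [0.001, 0.0, -1.0]]
contact_force: [-0.4, -0.1, -1.2]
finger_gap: 0.261
finger_force: 6.4
```

Run:
```python
from h import *
s=st(); im,d,p=grab("wrist"); C=cloud(d,p); np.save("w5.npy",C); cv2.imwrite("pics/w5.png",cv2.resize(im[130:330,156:356],(600,600),interpolation=cv2.INTER_CUBIC))
s=st();e=np.array(s["eef_pos"]);R=np.array(s["ee_rot"])
L=(C-e)@R; m=(np.abs(L[...,0])<.03)&(np.abs(L[...,1])<.03)
for z0 in np.arange(.010,.07,.005):
    P=L[m&(L[...,2]>z0)&(L[...,2]<z0+.005)]
    if len(P): print(round(z0,3),len(P),np.round(np.percentile(P[:,0],[2,98]),4),np.round(np.sort(P[:,1])[[0,-1]],4), "inner",np.round([P[P[:,1]<0,1].max(initial=-1),P[P[:,1]>0,1].min(initial=1)],4))
print((e-np.array([.6027,.022,.1])),R.T@(np.array([.6027,.022,.128])-e))
```

```text
10.2 [0.563  0.2658 0.1611] [[0.89, 0.456, 0.001], [0.456, -0.89, 0.0], [0.001, 0.0, -1.0]] [  -7.9   27.6  -28.    85.3   13.4   70.4 -100.6] 0.2614644096900116 6.401842832565308 [-0.4 -0.1 -1.2]
10.25 [0.5626 0.2655 0.1603] [[0.89, 0.456, -0.001], [0.456, -0.89, -0.0], [-0.001, 0.0, -1.0]] [  -7.9   27.6  -28.    85.3   13.4   70.4 -100.6] 0.2612398628007346 6.401417031884193 [ 0.  -0.3 -0.3]
0.01 297 [0.0042 0.0117] [-0.0246  0.0238] inner [-0.0064  0.0052]
0.015 145 [0.0036 0.0115] [-0.0235  0.0217] inner [-0.0065  0.0054]
0.02 29 [0.0034 0.0101] [-0.0086  0.013 ] inner [-0.0068  0.0056]
0.025 29 [0.0033 0.0045] [-0.0089  0.0078] inner [-0.0069  0.0063]
0.03 22 [0.0033 0.0045] [-0.0092  0.008 ] inner [-0.0077  0.0066]
0.035 22 [0.0035 0.0047] [-0.0094  0.0081] inner [-0.0079  0.0067]
0.04 11 [-0.0021  0.0041] [-0.0095  0.0092] inner [-0.0095  0.007 ]
0.045 19 [0.0014 0.0026] [-0.0106  0.0093] inner [-0.0084  0.0078]
0.05 13 [-0.0018  0.0024] [-0.0108  0.0095] inner [-0.0093  0.0082]
[-0.04005727  0.24348958  0.06031686] [-0.0754241   0.23494265  0.03239287]
```

View pics/w5.png

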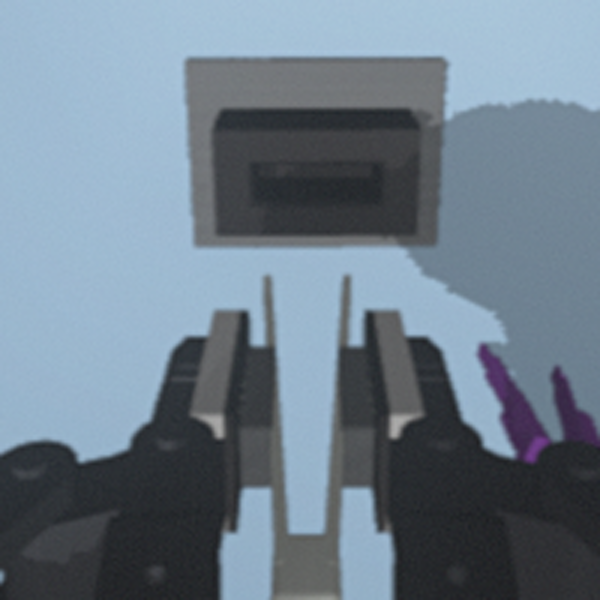

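The view shows the tweezers held between the fingers, clear of the stand, tips at crop (267,278) and (347,278). I'll check the tilt from the same cloud.

Run:
```python
from h import *
C=np.load("w5.npy"); e=np.array([.5626,.2655,.1603]); s=st(); R=np.array(s["ee_rot"]); L=(C-e)@R
m=(np.abs(L[...,0])<.03)&(np.abs(L[...,1])<.011)
for z0 in np.arange(-.06,.06,.006):
    P=L[m&(L[...,2]>z0)&(L[...,2]<z0+.006)]
    if len(P): print(round(z0,3),len(P),np.round(np.percentile(P[:,0],[5,50,95]),4),np.round(np.percentile(P[:,1],[2,98]),4))
P=L[m]; print("zmax",np.sort(P[P[:,2]<.07][:,2])[-5:])
```

```text
10.25 [0.5626 0.2655 0.1603] [[0.89, 0.456, -0.001], [0.456, -0.89, -0.0], [-0.001, 0.0, -1.0]] [  -7.9   27.6  -28.    85.3   13.4   70.4 -100.6] 0.2612398628007346 6.401417031884193 [ 0.  -0.3 -0.3]
-0.06 1104 [0.0102 0.0112 0.0175] [-0.0106  0.0107]
-0.054 507 [0.0093 0.0102 0.0173] [-0.0108  0.0108]
-0.048 177 [-0.      0.0026  0.0172] [-0.0109  0.0108]
-0.042 373 [0.0001 0.003  0.004 ] [-0.0048  0.0107]
-0.036 224 [0.0025 0.0033 0.004 ] [-0.0048  0.0037]
-0.03 98 [0.0026 0.0034 0.0042] [-0.005   0.0039]
-0.024 94 [-0.0003  0.0034  0.004 ] [-0.0058  0.0047]
-0.018 146 [-0.0064  0.0033  0.0098] [-0.0059  0.011 ]
-0.012 589 [-0.0065  0.0011  0.0052] [-0.0108  0.0106]
-0.006 192 [0.0034 0.0046 0.0098] [-0.0107  0.0108]
-0.0 176 [0.0035 0.0048 0.01  ] [-0.0107  0.0108]
0.006 139 [0.0041 0.0048 0.0098] [-0.0105  0.0106]
0.012 90 [0.0043 0.0048 0.0105] [-0.0109  0.0108]
0.018 40 [0.0035 0.0039 0.0046] [-0.0086  0.0106]
0.024 30 [0.0034 0.0039 0.0044] [-0.0089  0.0077]
0.03 27 [0.0034 0.0041 0.0045] [-0.0091  0.008 ]
0.036 25 [0.0022 0.0041 0.0046] [-0.0094  0.009 ]
0.042 13 [-0.0015  0.0022  0.0025] [-0.0097  0.0092]
0.048 22 [-0.0004  0.002   0.0025] [-0.0108  0.0095]
zmax [0.05186904 0.05190012 0.05279892 0.05302682 0.0530927 ]
```

{"name": "send_rows", "arguments": {
  "series": [
    {"dx": -0.006, "dy": 0.02, "dz": -0.015, "roll": 0, "gripper": 0.0215},
    {"dx": -0.016, "dy": 0.05, "dz": -0.03, "roll": 0, "gripper": 0.0215},
    {"dx": -0.026, "dy": 0.08, "dz": -0.03, "roll": 0, "gripper": 0.0215},
    {"dx": -0.035, "dy": 0.11, "dz": -0.03, "roll": 0, "gripper": 0.0215},
    {"dx": -0.045, "dy": 0.14, "dz": -0.03, "roll": 0, "gripper": 0.0215},
    {"dx": -0.055, "dy": 0.17, "dz": -0.03, "roll": 0, "gripper": 0.0215},
    {"dx": -0.064, "dy": 0.2, "dz": -0.03, "roll": 0, "gripper": 0.0215},
    {"dx": -0.072, "dy": 0.225, "dz": -0.03, "roll": 0, "gripper": 0.0215},
    {"dx": -0.0755, "dy": 0.235, "dz": -0.03, "roll": 0, "gripper": 0.0215},
    {"dx": -0.0755, "dy": 0.235, "dz": -0.03, "roll": 0, "gripper": 0.0215}
  ]
}}

```text
t: 11.25
eef_pos: [0.6027, 0.0204, 0.1899]
ee_rot: [[0.891, 0.454, -0.002], [0.454, -0.891, -0.0], [-0.002, -0.0, -1.0]]
contact_force: [-0.3, 0.2, -0.4]
finger_gap: 0.249
finger_force: 8.8
```

{"name": "send_rows", "arguments": {
  "series": [
    {"dx": 0.0015, "dy": -0.0005, "dz": 0.01, "roll": 0, "gripper": 0.0219},
    {"dx": 0.0015, "dy": -0.0005, "dz": 0.022, "roll": 0, "gripper": 0.0219},
    {"dx": 0.0015, "dy": -0.0005, "dz": 0.034, "roll": 0, "gripper": 0.0219},
    {"dx": 0.0015, "dy": -0.0005, "dz": 0.046, "roll": 0, "gripper": 0.0219},
    {"dx": 0.0015, "dy": -0.0005, "dz": 0.056, "roll": 0, "gripper": 0.0219},
    {"dx": 0.0015, "dy": -0.0005, "dz": 0.061, "roll": 0, "gripper": 0.0219},
    {"dx": 0.0015, "dy": -0.0005, "dz": 0.061, "roll": 0, "gripper": 0.0219},
    {"dx": 0.0015, "dy": -0.0005, "dz": 0.061, "roll": 0, "gripper": 0.0219},
    {"dx": 0.0015, "dy": -0.0005, "dz": 0.061, "roll": 0, "gripper": 0.0219},
    {"dx": 0.0015, "dy": -0.0005, "dz": 0.061, "roll": 0, "gripper": 0.0219}
  ]
}}

```text
t: 12.25
eef_pos: [0.6044, 0.0233, 0.1305]
ee_rot: [[0.89, 0.456, 0.001], [0.456, -0.89, 0.0], [0.001, 0.0, -1.0]]
contact_force: [0.8, 0.4, -1.2]
finger_gap: 0.256
finger_force: 7.3
```

Run:
```python
from h import *
s=st(); im,d,p=grab("wrist"); C=cloud(d,p); cv2.imwrite("pics/w6.png",cv2.resize(im[130:330,156:356],(600,600),interpolation=cv2.INTER_CUBIC))
e=np.array(s["eef_pos"]);R=np.array(s["ee_rot"]); L=(C-e)@R
m=(np.abs(L[...,0])<.02)&(np.abs(L[...,1])<.013)
for z0 in np.arange(.024,.054,.006):
    P=L[m&(L[...,2]>z0)&(L[...,2]<z0+.006)]
    if len(P): print(round(z0,3),len(P),np.round(np.percentile(P[:,0],[5,50,95]),4),np.round(np.percentile(P[:,1],[2,98]),4),"inner",np.round([P[P[:,1]<0,1].max(initial=-1),P[P[:,1]>0,1].min(initial=1)],4))
Q=C[m&(L[...,2]>.057)&(L[...,2]<.072)]; r=cv2.minAreaRect(Q[:,:2].astype(np.float32)*1000); print("pin",len(Q),r,Q[:,2].max(),(np.array([*np.array(r[0])/1000,.065])-e)@R)
st()
```

```text
12.25 [0.6044 0.0233 0.1305] [[0.89, 0.456, 0.001], [0.456, -0.89, 0.0], [0.001, 0.0, -1.0]] [ 12.4  26.3 -23.3  90.4  11.1  65.6 -76.3] 0.25640511109229036 7.260320484638214 [ 0.8  0.4 -1.2]
0.024 35 [0.003  0.0035 0.0039] [-0.0088  0.0077] inner [-0.0068  0.0058]
0.03 29 [0.0031 0.0035 0.0038] [-0.0091  0.008 ] inner [-0.0076  0.0066]
0.036 24 [0.0034 0.0036 0.0041] [-0.0093  0.0083] inner [-0.0079  0.0068]
0.042 7 [0.0015 0.0019 0.002 ] [-0.0097  0.0085] inner [-0.0083  0.0072]
0.048 20 [0.0012 0.0015 0.0021] [-0.0099  0.0093] inner [-0.0085  0.0073]
pin 367 ((602.4987182617188, 22.213199615478516), (15.920656204223633, 15.073287010192871), 16.14595603942871) 0.06548369747146063 [-2.29311205e-03  5.42791287e-05  6.54895621e-02]
12.3 [0.6043 0.0233 0.1304] [[0.89, 0.456, 0.001], [0.456, -0.89, 0.0], [0.001, 0.0, -1.0]] [ 12.4  26.3 -23.3  90.4  11.1  65.6 -76.3] 0.2545879946227791 7.260461747646332 [-0.4  0.2 -0. ]
```

View pics/w6.png

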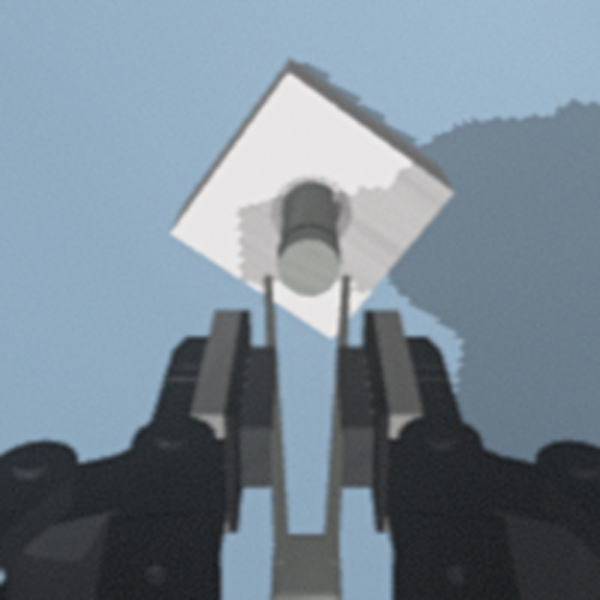

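The tweezers are over the pin (top at crop (309,267)), with a tip gap of about 15.8 mm and the tips about 12 mm above the pin. One small trim, then hand in.

{"name": "send_rows", "arguments": {
  "series": [
    {"dx": -0.001, "dy": 0.0005, "dz": 0.002, "roll": 0, "gripper": 0.0219},
    {"dx": -0.001, "dy": 0.0005, "dz": 0.002, "roll": 0, "gripper": 0.0219},
    {"dx": -0.001, "dy": 0.0005, "dz": 0.002, "roll": 0, "gripper": 0.0219},
    {"dx": -0.001, "dy": 0.0005, "dz": 0.002, "roll": 0, "gripper": 0.0219},
    {"dx": -0.001, "dy": 0.0005, "dz": 0.002, "roll": 0, "gripper": 0.0219},
    {"dx": -0.001, "dy": 0.0005, "dz": 0.002, "roll": 0, "gripper": 0.0219},
    {"dx": -0.001, "dy": 0.0005, "dz": 0.002, "roll": 0, "gripper": 0.0219},
    {"dx": -0.001, "dy": 0.0005, "dz": 0.002, "roll": 0, "gripper": 0.0219}
  ]
}}

```text
t: 13.1
eef_pos: [0.6034, 0.0224, 0.1279]
ee_rot: [[0.89, 0.456, 0.0], [0.456, -0.89, 0.0], [0.0, -0.0, -1.0]]
contact_force: [0.2, 0.5, -0.5]
finger_gap: 0.255
finger_force: 7.3
```

Run:
```python
from h import *
s=st()
if abs(s["finger_force"]-7)<1 and abs(s["eef_pos"][2]-.1285)<.004: print(order.sign_off())
```

```text
13.1 [0.6034 0.0224 0.1279] [[0.89, 0.456, 0.0], [0.456, -0.89, 0.0], [0.0, -0.0, -1.0]] [ 12.4  26.3 -23.3  90.6  11.1  65.3 -76.2] 0.2552106871667143 7.260425090789795 [ 0.2  0.5 -0.5]
the job is handed in; nothing more can be done
None
```

I handed the job in at 13.1 s; no verdict came back, but the pin measured fully home in the bore and the tweezers are held about 10 mm over it, with the tip gap at about 16 mm.

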